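Load the chopper and set its click dial

ROBOT

A 6-joint arm with a two-finger parallel gripper is mounted at the origin on a cart in front of the work surface, level with it; the furniture and walls round the work are solid. World frame = base frame: x ahead of the robot, y to its left, z up, the work surface at z = 0. Lengths are in m, angles in rad, forces in N, time in s.
With the tool pointing down it reaches from about 0.275 to 0.825 m from the base axis. Payload 4.9 kg.
Tool frame: the origin (TCP) lies on the centre line of the jaws, within the pads' length; the fingertips stand 14 mm ahead of it and the grasp point (between the pads) lies 5 mm behind it; z points along the fingers, y is the line along which they close (so a half turn about z gives the same grasp; the last joint's range is limited). The gripper opens to 85 mm and grips with 20 to 120 N. Pads are 22 mm wide; open, the fingers measure 114 mm over their backs; the gripper's body (76 mm by 85 mm) begins 54 mm behind the grasp point. The pads swing forward as they close: fully open they stand 13 mm farther back than shut.
Start: joints at [-1.463, 0.326, -0.193, 1.052, 0, 1.437], TCP at [0.132, -0.534, 0.245] pointing down, gripper open.
Joint ranges: [-2.65, 2.65], [-0.97, 1.79], [-1.3, 1.35], [-1.93, 2.1], [-1.47, 1.37], [-3.14, 3.14]. Speed limits (rad/s): [2.57, 2.57, 3.14, 3.14, 3.14, 3.14].

INTERFACE

Orientations are given as a unit quaternion [x, y, z, w].
In Python, from rig import env, eyes gives the robot as it stands. The module is installed in compiled form; this text tells all that it offers.
- The arm moves only by the shell command python3 -m jog 'ROWS' [OPENING] [FORCE]. ROWS is JSON, a list that holds one entry, the list of rows, each a list of 6 numbers: the shift along the tool's x, y, z in m, then the turn, a rotation vector about the tool's x, y, z in degrees. In form: [[[x, y, z, rx, ry, rz], ...]]. A call has 1 to 12 rows; each row is the pose to reach, as a shift and turn from the pose commanded when the call began, along the tool's axes at that moment; what a row does not reach only later rows make up. A row lasts 1/12 s, in which the tool goes at most 41.7 mm and 7.16 degrees, less where a joint would pass 70% of its speed; a pose out of reach is approached as far as the arm can. A call with a gripper value outside its range is refused whole. OPENING is the finger opening in m, from 0 to 0.0854, set as the call begins (- or left out, the last holds). The fingers move at their own pace and stop on an object; FORCE is the grip in N (left out, the last holds). Time passes only in rows, so rows that repeat a pose let the fingers close. It gives the time, the measured TCP pose, the force, the opening and the grip force at its end, in the units of the state.
- env.get_obs(): the state, without advancing time (a new reading comes with each control period).
- eyes.grab_frame(name): name is "scene" or "top" or "wrist"; returns a dict with "pixels" (400x640x3 uint8, red, green, blue), "depth" (400x640 float32, m along the optical axis (not along the pixel's ray), 0 where there is no reading), "camera_matrix" (3x3 intrinsics, pixels), "R" (3x3) and "t" (3): a world point X has camera coordinates R X + t. Camera axes: x right, y down, z forward; pixel columns grow to the right and rows downward; lengths in m; the calibration is good to about 2 mm. A picture is of the moment at which its call begins.
- env.finish_job(): hands the job in; it is judged then, once.
Trained networks look in the newest picture that a camera, given by its name, has taken for a name from the list of things; names that differ only in an ending like _2 or _b are one class to them, and where a whole thing is asked for, a point or a joint stands for the part that bears it (a point fixed in the world has none). Each returns a list of dicts, best first, with "conf" (0 to 1); they miss things now and then, are a little off and sometimes report something else, mostly with a low value. They report only what shows in the picture. A call takes as long as a camera call. They do not tell look-alikes from the thing itself.
- eyes.trace(camera, name): "mask" (400x640 bool, what is visible of it) and "box" ([left, top, right, bottom] in pixels, round what is visible of it).
- eyes.place_of(camera, name): "uv" ([column, row] in pixels: a listed point, or the origin of a listed thing).
The state is a dict: "t": time; "joints": joint angles; "joint_velocities": joint speeds; "joint_torque": joint torques, N m; "position": TCP position; "eef_rot": TCP orientation; "ft_force": force on the tool from outside, world axes, zero at the start; "ft_torque": the same for the moment, N m; "finger_gap": finger opening in m; "finger_force": force on a finger pad.
Only numpy, scipy, OpenCV 4.12 (cv2) and the standard library are available. Lean on these libraries where they do the work, as an engineer would, in place of code of your own. Each camera call takes 0.05 s, during which the arm holds its last target. There are 200 camera calls.

TASK

Get the small food chopper ready: put the garlic bulb into its steel bowl, then shut the hinged lid fully, and only then turn the dial so that its pointer clicks in at the fourth tick (four clicks clockwise from the open circle that marks off). Leave the onion and the lime where they stand.

Things in the scene. Friction and masses are not known exactly. Their poses are not given: they have to be found in the camera images.
- chopper: Food chopper, fixed to the worktop: white base 210 (x) x 290 (y) mm, deck 45 mm high; steel bowl, held by a low white collar, with hinged grey lid on its left (+y) half, white pod with a black click dial on its right (-y) half. Origin at the centre of its underside; z up, -x is its front (towards the robot, turned by up to 0.3 rad), +y its left.
- bowl_floor (a point): Centre of the inner floor of the steel bowl, 51 mm above the worktop. The bowl is round, inside about 122 mm wide at the floor and 136 mm at the mouth, rim 59 mm above this point, wall 3 mm. Axes as the chopper's.
- lid (a joint): Lid angle, rad: 0 shut, level on the bowl; 1.6 to 1.85 at the start, upright or leaning slightly back (stop at 1.85). Hinged at the bowl's back (+x) along the chopper's y; the open lid's outer face looks to +x. Beyond about 1.35 it stays; below, its weight (0.12 kg) shuts it. To shut it, reach behind it with the fingertips and push it over to -x and down, under 2 N.
- lid_hinge (a point): Point on the lid's hinge axis, 114 mm above the worktop, 90 mm behind (+x of) the bowl's centre. At lid angle a, a point of the lid at radius r lies r*cos(a) towards -x and r*sin(a) up from here. The lid is a disc of 149 mm diameter centred at r = 90 mm, its tab ends at r = 184 mm; outer face 6 mm (middle of the disc 11 mm) outside the hinge line.
- lid_tab (a point): Middle of the outer (upper) face of the lid's front tab (44 mm wide, 8 mm thick), 177 mm from the hinge axis.
- dial (a joint): Dial angle, rad, growing clockwise seen from above: 0 at the open circle (off, a stop), then a click every 30 degrees (0.5236) to the sixth tick (3.14, a stop); the fourth tick is 2.094. It starts resting in click 0, 1 or 2. A sprung detent pulls it into the nearest click when let go; leaving a click takes about 0.1 N m.
- dial_grip (a point): Point on the dial's upright axis at grip height, 88 mm above the worktop. The dial has an upright grip bar 12 mm thick, 48 mm long, its top 98 mm above the worktop, on a disc of 50 mm diameter whose top is at 76 mm; pod top at 66 mm. The bar lies along this point's y axis, which points to the pointer end.
- dial_pointer (a point): Top edge of the bar's pointer end, which bears a white line, 24 mm from the axis. At joint 0 it points to the chopper's +y (left), at the third tick to its +x (straight back), at the sixth to its -y. Printed on the pod round the dial: an open circle, then six ticks, each longer and wider than the one before.
- garlic: Whole garlic bulb, about 51 mm wide and high, free on the worktop left of the chopper. Origin at the centre of its underside, z up through its tip.
- onion: Brown onion, 75 mm wide and high, a bystander behind the garlic, to be left alone. Origin at the centre of its underside.
- lime: Lime, 50 x 42 x 42 mm, a bystander nearer to the robot than the garlic, to be left alone. Origin at the centre of its underside.
Not all that is in view belongs to the job. What is shaped like the garlic but purple or turquoise is not meant.

How it is judged:
By the outcome, as a careful person would: the job done as asked, in the order asked, and still so for the second after the job is handed in, with the robot touching nothing.
It also fails if it takes over 69 s, if anything falls off the work surface, if the arm or the gripper's body presses on something with over 40 N, if the wrist force passes 120 N, or if a joint passes its speed limit or range.

## Working session

There is one attempt and no reset: what is moved stays moved. The work goes in short steps, Python scripts to look and compute and a shell command to move; the robot and the scene stay as the last step left them, time stands still between calls to the robot, and variables do not carry over. Pictures are saved under pics/ and viewed, at most 10 in all, crops included, and the job is handed in when it is done.

```bash
mkdir -p pics; cat > h.py <<'E'
import numpy as np, cv2
from rig import env, eyes
def world(f,u,v,d=None):
    K,R,t=f["camera_matrix"],f["R"],f["t"]
    if d is None:
        p=f["depth"][max(0,int(v)-1):int(v)+2,max(0,int(u)-1):int(u)+2]; p=p[p>0]
        if not len(p): return np.full(3,np.nan)
        d=np.median(p)
    c=np.array([(u-K[0,2])/K[0,0],(v-K[1,2])/K[1,1],1])*d
    return R.T@(c-t)
def atz(f,u,v,z):
    K,R,t=f["camera_matrix"],f["R"],f["t"]
    r=R.T@np.array([(u-K[0,2])/K[0,0],(v-K[1,2])/K[1,1],1]); o=-R.T@t
    return o+r*(z-o[2])/r[2]
def cloud(f,m):
    v,u=np.nonzero(m&(f["depth"]>0)); d=f["depth"][v,u]; K=f["camera_matrix"]
    c=np.stack([(u-K[0,2])/K[0,0]*d,(v-K[1,2])/K[1,1]*d,d],1)
    return (c-f["t"])@f["R"]
def save(f,n): cv2.imwrite("pics/"+n,f["pixels"][:,:,::-1])
E
cat > m.py <<'E'
from h import *
np.set_printoptions(precision=4,suppress=True)
o=env.get_obs();print(o["t"],o["position"],o["eef_rot"])
Z=dict(garlic=0,onion=0,lime=0,chopper=0,bowl_floor=.051,lid_hinge=.114,dial_grip=.088,dial_pointer=.098,lid_tab=None)
fs=[]
for cam in("scene","top"):
    f=eyes.grab_frame(cam);save(f,cam+"0.png");fs.append(f["pixels"])
    print(cam,-f["R"].T@f["t"])
    for n,z in Z.items():
        for r in eyes.place_of(cam,n)[:4]:
            u,v=r["uv"];print(n,round(r["conf"],2),np.round(r["uv"],1),"atz",atz(f,u,v,z) if z is not None else "","depth",world(f,u,v) if 0<=u<640 and 0<=v<400 else "")
    for n in("garlic","onion","lime"):
        for r in eyes.trace(cam,n)[:4]:
            c=cloud(f,r["mask"]);print("mask",n,round(r["conf"],2),r["box"],np.percentile(c,[2,50,98],axis=0).tolist() if len(c) else "")
E
python3 m.py
```

```text
0.0 [ 0.1316 -0.5334  0.2445] [ 0.9927  0.1206  0.     -0.0009]
scene [-0.0319  0.9168  0.6951]
garlic 0.81 [300.4 295.6] atz [0.4166 0.3405 0.    ] depth [0.3983 0.364  0.0283]
garlic 0.72 [266.2 277.1] atz [0.5122 0.3391 0.    ] depth [0.4971 0.3552 0.0194]
garlic 0.63 [246.8 309.6] atz [ 0.4793  0.4363 -0.    ] depth [0.462  0.4526 0.0235]
onion 0.82 [240.2 243.1] atz [0.6431 0.2835 0.    ] depth [0.6188 0.3062 0.025 ]
lime 0.66 [337.3 279.7] atz [0.3817 0.2535 0.    ] depth [0.367  0.2769 0.0245]
chopper 0.7 [370.1 201.7] atz [ 0.4863 -0.0671  0.    ] depth [0.4214 0.056  0.087 ]
chopper 0.43 [383.8 162.7] atz [ 0.5695 -0.2957  0.    ] depth [ 0.4891 -0.1334  0.093 ]
bowl_floor 0.67 [360. 200.] atz [0.4734 0.0136 0.051 ] depth [0.4415 0.0707 0.0917]
lid_hinge 0.68 [331. 170.] atz [0.5604 0.022  0.114 ] depth [0.5576 0.0262 0.1167]
lid_hinge 0.27 [387.5 165.7] atz [ 0.4547 -0.0877  0.114 ] depth [ 0.4779 -0.1354  0.0864]
dial_grip 0.57 [390.3 166. ] atz [ 0.4695 -0.1358  0.088 ] depth [ 0.4728 -0.1427  0.084 ]
dial_pointer 0.54 [268.3 275.7] atz [0.4349 0.4152 0.098 ] depth [0.494
[... 2877 characters left out ...]
.73 [200.9, 206.4, 220.9, 223.2] [[0.46219206455261197, 0.4156681764160228, 0.0201645873578535], [0.4817464213394531, 0.43446828534082804, 0.03112979084764423], [0.5030678994213468, 0.45615747210011603, 0.043998043448126765]]
mask onion 0.6 [259.4, 144.0, 280.3, 168.7] [[0.6108820161611169, 0.24662961725516844, 0.030098453142474783], [0.6396324366902496, 0.27739190021622256, 0.04864342735464007], [0.675409427827358, 0.31028759917446086, 0.06645097785217514]]
mask lime 0.74 [272.0, 249.0, 283.1, 263.5] [[0.35211909489277105, 0.23864306015397369, 0.023493630588735236], [0.3712278362560908, 0.25562273173856614, 0.03519170583406956], [0.3913383475453452, 0.2722295422004066, 0.04216623292905344]]
```

View pics/scene0.png

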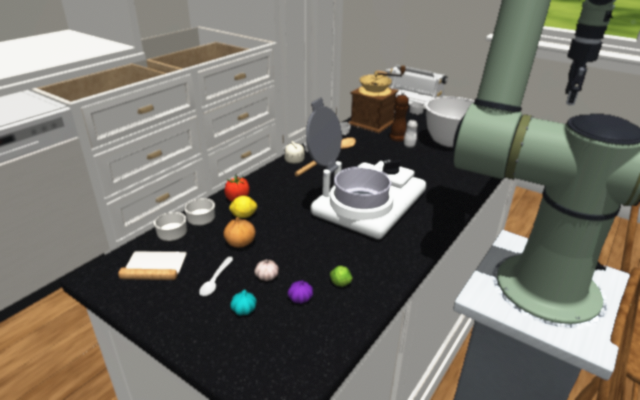

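View pics/top0.png

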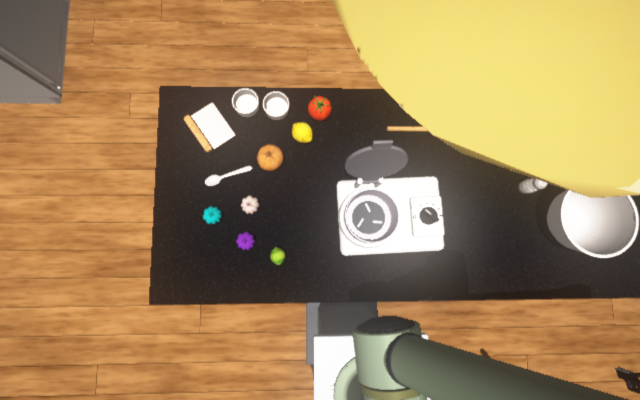

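The pale bulb at scene (266,270) / top (250,205) fits "garlic": it stands left of the chopper, with the onion (240,233) behind it and the lime (341,275) nearer the robot. The candidates at (300,292) and (243,303) are purple and turquoise look-alikes. The white thing at (293,152) is behind the chopper. The lid stands open at about (324,135). One enlarged crop will confirm the garlic and show the dial.

```bash
python3 - <<'E'
import cv2,numpy as np
s=cv2.imread("pics/scene0.png");t=cv2.imread("pics/top0.png")
a=cv2.resize(s[250:325,220:320],(400,300),interpolation=cv2.INTER_CUBIC)
b=cv2.resize(t[195:235,405:458],(400,300),interpolation=cv2.INTER_CUBIC)
c=cv2.resize(s[135:180,270:330],(400,300),interpolation=cv2.INTER_CUBIC)
d=cv2.resize(s[150:190,360:413],(400,300),interpolation=cv2.INTER_CUBIC)
cv2.imwrite("pics/crop1.png",np.vstack([np.hstack([a,b]),np.hstack([c,d])]))
E
```

```text
(no output)
```

View pics/crop1.png

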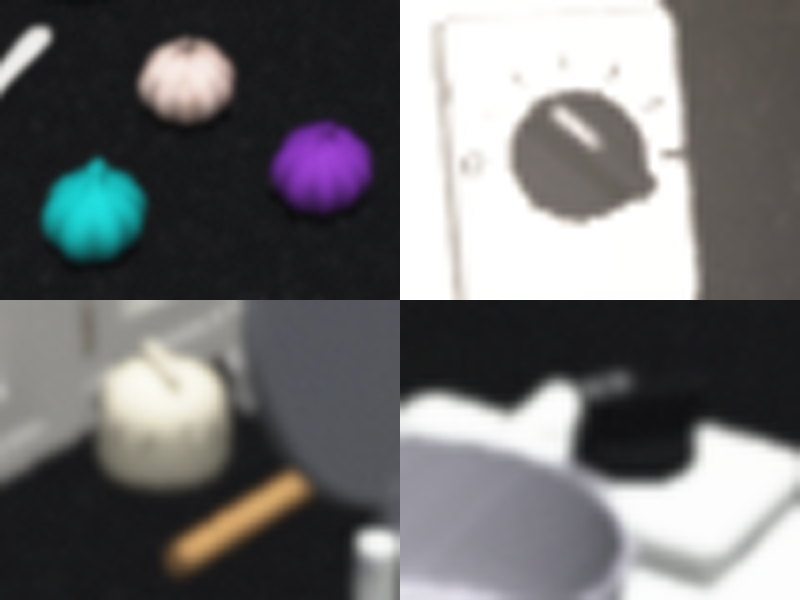

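```bash
cat > go.py <<'E'
# usage: go.py x y z yaw_deg : shift/turn in the current tool axes (tool vertical goal)
import sys; from h import *; from scipy.spatial.transform import Rotation as Ro
o=env.get_obs();R=Ro.from_quat(o["eef_rot"]);p=np.array(o["position"])
x,y,z,w=map(float,sys.argv[1:5])
G=Ro.from_euler("z",w,degrees=True)*Ro.from_euler("x",180,degrees=True)
m=R.as_matrix();print("t",o["t"],"pos",p.round(4),"yaw",round(np.degrees(np.arctan2(m[1,0],m[0,0])),2),"tilt z",m[:,2].round(3),"j",np.round(o["joints"],2))
print("shift mm",(R.inv().apply(np.array([x,y,z])-p)*1000).round(1),"turn",np.degrees((R.inv()*G).as_rotvec()).round(2),"F",np.round(o["ft_force"],1),"gap",round(float(o["finger_gap"]),4),np.round(o["finger_force"],1))
E
python3 go.py 0.511 0.335 0.2 135
```

```text
t 1.3 pos [ 0.1317 -0.534   0.2453] yaw 13.86 tilt z [ 0.  0. -1.] j [-1.46  0.33 -0.19  1.05  0.    1.44]
shift mm [ 576.4 -752.9   45.3] turn [  -0.     -0.   -121.14] F [-0.4  0.4 -0.8] gap 0.0853 0.0
```

The crop confirms that the pale ribbed bulb is the garlic; the white thing by the lid is a candle. The dial's white line lies near tick 1 or 2, and I'll settle which with the wrist camera. Next I go over to the garlic.

```bash
python3 -m jog '[[[15,0,0,0,0,0]]]' 2>&1 | tail -1 >/dev/null; true; python3 go.py 0.511 0.335 0.2 135
```

```text
t 1.3833 pos [ 0.1676 -0.5262  0.2453] yaw 13.37 tilt z [-0.003 -0.002 -1.   ] j [-1.39  0.33 -0.19  1.05 -0.    1.51]
shift mm [ 533.4 -758.5   42.8] turn [  -0.17    0.17 -121.63] F [ 0.6 -0.7  0.3] gap 0.0854 0.0
```

```bash
python3 -m jog '[[[0.022,-0.032,0,0,0,-5],[0.045,-0.064,0,0,0,-10],[0.068,-0.097,0,0,0,-16],[0.091,-0.13,0,0,0,-21],[0.114,-0.163,0,0,0,-26],[0.137,-0.196,0,0,0,-31],[0.16,-0.229,0,0,0,-37],[0.183,-0.262,0,0,0,-42],[0.206,-0.295,0,0,0,-47],[0.229,-0.328,0,0,0,-53],[0.252,-0.361,0,0,0,-58],[0.275,-0.394,0,0,0,-63]]]' 0.0854 | cut -c1-400;  python3 go.py 0.511 0.335 0.2 135
```

```text
t: 2.38
position: [0.3451, -0.0739, 0.2457]
eef_rot: [0.782, 0.623, 0.0, 0.001]
ft_force: [0.6, -1.2, -1.2]
finger_gap: 0.0854
finger_force: 0.0
t 2.3833 pos [ 0.3451 -0.0739  0.2457] yaw 77.07 tilt z [ 0.001 -0.001 -1.   ] j [-0.42 -0.05 -0.64  0.98 -0.    1.38]
shift mm [435.6  70.1  45.7] turn [ 6.000e-02  5.000e-02 -5.793e+01] F [ 0.6 -1.2 -1.2] gap 0.0854 0.0
```

```bash
python3 -m jog '[[[0.038,0.006,0,0,0,-5],[0.077,0.012,0,0,0,-10],[0.116,0.019,0,0,0,-15],[0.155,0.025,0,0,0,-20],[0.194,0.031,0,0,0,-25],[0.233,0.037,0,0,0,-30],[0.27,0.043,0.008,0,0,-35],[0.305,0.049,0.02,0,0,-40],[0.34,0.054,0.035,0,0,-45],[0.375,0.06,0.05,0,0,-50],[0.408,0.066,0.065,0,0,-55],[0.436,0.07,0.08,0,0,-58]]]' | head -2;  cat >> go.py <<'E'
if len(sys.argv)>5:
    f=eyes.grab_frame("wrist");save(f,sys.argv[5]+".png")
    for n in sys.argv[6:]:
        n,zz=n.split(":")
        for r in eyes.place_of("wrist",n)[:2]: print(n,round(r["conf"],2),np.round(r["uv"],1),atz(f,*r["uv"],float(zz)).round(4))
        for r in eyes.trace("wrist",n)[:2]:
            c=cloud(f,r["mask"]); print(" mask",round(r["conf"],2),r["box"],np.percentile(c,[2,50,98],axis=0).round(4).tolist() if len(c) else "")
E
python3 go.py 0.511 0.335 0.02 135 w1 garlic:0
```

```text
t: 3.38
position: [0.5129, 0.3354, 0.1644]
t 3.3833 pos [0.5129 0.3354 0.1644] yaw 135.13 tilt z [ 0.001  0.001 -1.   ] j [ 0.46  0.5  -0.14  0.93  0.    1.24]
shift mm [  1.1  -1.8 144.4] turn [0.05 0.01 0.13] F [ 0.9 -1.1  0.8] gap 0.0853 0.0
garlic 0.98 [246.2  95.3] [0.4142 0.3479 0.    ]
garlic 0.86 [382.1  79.3] [0.4878 0.4404 0.    ]
 mask 0.95 [351.4, 37.4, 415.8, 107.8] [[0.4621, 0.4176, 0.0178], [0.4823, 0.4381, 0.0335], [0.5053, 0.4618, 0.0474]]
 mask 0.82 [291.0, 160.7, 349.2, 216.9] [[0.4904, 0.3172, 0.0215], [0.51, 0.3406, 0.0337], [0.5333, 0.3588, 0.0467]]
```

```bash
python3 -m jog '[[[0.002,0,0.03,0,0,0],[0.002,0,0.065,0,0,0],[0.002,0,0.1,0,0,0],[0.002,0,0.13,0,0,0],[0.002,0,0.144,0,0,0],[0.002,0,0.144,0,0,0]]]' >/dev/null;  python3 -m jog '[[[0,0,0,0,0,0],[0,0,0,0,0,0],[0,0,0,0,0,0],[0,0,0,0,0,0],[0,0,0,0,0,0],[0,0,0,0,0,0]]]' 0 25; python3 go.py 0.4674 0.01 0.2 135
```

```text
t: 4.53
position: [0.5124, 0.3349, 0.0239]
eef_rot: [0.384, 0.923, 0.001, 0.002]
ft_force: [-1.3, -1.9, 5.8]
finger_gap: 0.0483
finger_force: 25.1
t 4.5333 pos [0.5124 0.3349 0.0239] yaw 134.84 tilt z [ 0.004  0.001 -1.   ] j [ 0.46  0.66 -0.28  0.63 -0.    1.25]
shift mm [-199.  -260.4 -176.7] turn [ 0.21  0.1  -0.16] F [-1.3 -1.9  5.8] gap 0.0483 25.1
```

```bash
python3 -m jog '[[[0,0,-0.03,0,0,0],[0,0,-0.07,0,0,0],[0,0,-0.11,0,0,0],[-0.012,-0.016,-0.145,0,0,0],[-0.033,-0.043,-0.16,0,0,0],[-0.057,-0.075,-0.16,0,0,0],[-0.081,-0.107,-0.16,0,0,0],[-0.105,-0.138,-0.16,0,0,0],[-0.129,-0.169,-0.16,0,0,0],[-0.153,-0.2,-0.16,0,0,0],[-0.177,-0.231,-0.16,0,0,0],[-0.195,-0.255,-0.16,0,0,0]]]' | tail -2
python3 -m jog '[[[-0.003,-0.005,0,0,0,0],[-0.003,-0.005,0,0,0,0]]]' | tail -2
python3 - <<'E'
from h import *
f=eyes.grab_frame("top");np.set_printoptions(precision=4,suppress=True)
for n,z in(("bowl_floor",.051),("lid_hinge",.114),("dial_grip",.088),("chopper",0)):
    for r in eyes.place_of("top",n)[:1]:print(n,r["conf"],atz(f,*r["uv"],z))
E
python3 go.py 0.4675 0.01 0.078 135 w2
```

```text
finger_gap: 0.0477
finger_force: 26.1
finger_gap: 0.0478
finger_force: 26.2
bowl_floor 0.85 [0.4737 0.0038 0.051 ]
lid_hinge 0.74 [0.5607 0.0127 0.114 ]
chopper 0.84 [ 0.4771 -0.0525  0.    ]
t 5.95 pos [0.4664 0.0119 0.1815] yaw 134.97 tilt z [ 0.001  0.    -1.   ] j [-0.13  0.23 -0.5   0.84  0.    0.65]
shift mm [ -2.1  -0.6 103.5] turn [ 0.03  0.02 -0.03] F [0.3 0.7 0.5] gap 0.0481 26.1
```

View pics/w2.png

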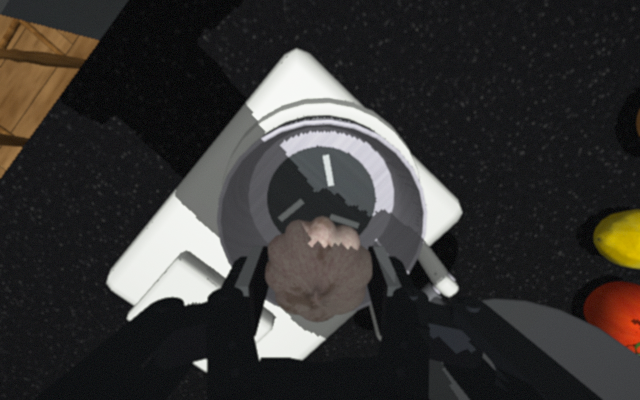

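The garlic is held at (318,270). The bowl rim spans columns 218–428, with its floor hub near (320,203). I'll check the hub against the bowl position before lowering.

```bash
python3 - <<'E'
from h import *
f=eyes.grab_frame("wrist")
print(atz(f,321,203,.053), atz(f,218,218,.11), atz(f,428,222,.11))
d=cloud(f,np.ones((400,640),bool)); k=(abs(d[:,2]-.110)<.002)&(np.hypot(d[:,0]-.47,d[:,1]-.01)<.09)
q=d[k];A=np.c_[2*q[:,:2],np.ones(len(q))];s=np.linalg.lstsq(A,(q[:,:2]**2).sum(1),rcond=None)[0];print(len(q),s[:2],np.sqrt(s[2]+s[0]**2+s[1]**2))
E
```

```text
[0.47483587 0.0092278  0.053     ] [ 0.41990458 -0.03391638  0.11      ] [0.52118372 0.06336469 0.11      ]
2309 [0.47402866 0.01044282] 0.0692295642155723
```

```bash
python3 -m jog '[[[-0.006,0.004,0.01,0,0,0],[-0.006,0.004,0.035,0,0,0],[-0.006,0.004,0.06,0,0,0],[-0.006,0.004,0.08,0,0,0],[-0.006,0.004,0.094,0,0,0],[-0.006,0.004,0.1,0,0,0],[-0.006,0.004,0.1,0,0,0]]]' | tail -3
python3 -m jog '[[[0,0,0,0,0,0],[0,0,0,0,0,0],[0,0,0,0,0,0],[0,0,-0.02,0,0,0],[0,0,-0.05,0,0,0],[0,0,-0.09,0,0,0],[0,0,-0.13,0,0,0],[0.02,-0.02,-0.16,0,0,0]]]' 0.072
python3 go.py 0.4675 0.01 0.078 135 w3 garlic:.055 dial_grip:.088 dial_pointer:.098
```

```text
ft_force: [0.2, 0.6, -0.7]
finger_gap: 0.0478
finger_force: 26.1
t: 7.3
position: [0.4499, 0.0086, 0.2459]
eef_rot: [0.384, 0.923, 0.001, 0.005]
ft_force: [0.5, -1.5, 1.7]
finger_gap: 0.0715
finger_force: 0.0
t 7.3 pos [0.4499 0.0086 0.2459] yaw 134.86 tilt z [ 0.009 -0.001 -1.   ] j [-0.15  0.13 -0.44  0.98  0.    0.64]
shift mm [-10.2  12.5 168. ] turn [ 0.33  0.42 -0.14] F [ 0.5 -1.5  1.7] gap 0.0715 0.0
garlic 0.75 [248.6 307.9] [ 0.5071 -0.1601  0.055 ]
garlic 0.64 [331.  187.2] [0.4705 0.0109 0.055 ]
 mask 0.61 [310.2, 169.7, 360.6, 218.4] [[0.4499, -0.008, 0.072], [0.4689, 0.0146, 0.0846], [0.4916, 0.0333, 0.0977]]
dial_grip 0.67 [226.3 306.6] [ 0.4778 -0.1521  0.088 ]
 mask 0.68 [236.2, 283.2, 252.0, 316.4] [[0.4758, -0.1583, 0.0712], [0.4852, -0.1311, 0.0862], [0.4971, -0.1251, 0.0991]]
dial_pointer 0.92 [248.9 306.6] [ 0.4912 -0.1285  0.098 ]
 mask 0.56 [236.2, 277.8, 250.0, 313.8] [[0.4746, -0.1572, 0.0696], [0.485, -0.131, 0.0849], [0.4967, -0.1249, 0.0991]]
```

View pics/w3.png

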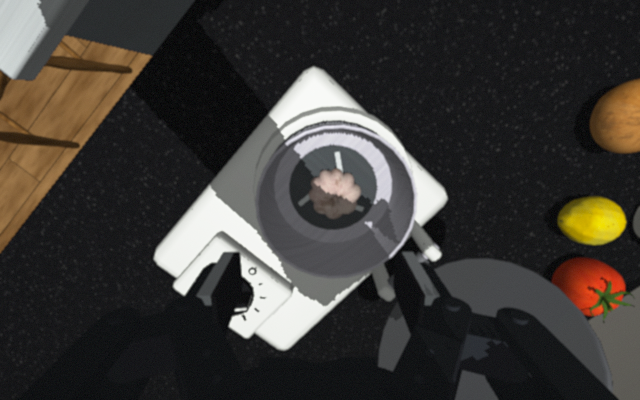

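The garlic lies in the bowl at (335,193). The dial pointer at (249,307) gives about 34°, so click 1. Next is the lid, and first a check on the overhead yellow thing and what stands behind the lid.

```bash
python3 - <<'E'
from h import *
np.set_printoptions(precision=3,suppress=True)
f=eyes.grab_frame("top");p=f["pixels"].astype(int)
m=np.zeros((400,640),bool);m[0:190,340:640]=True;m&=(p[:,:,0]>180)&(p[:,:,2]<150)&(f["depth"]<.7)
c=cloud(f,m);print("yellow",len(c),np.percentile(c,[0,50,100],axis=0) if len(c) else "")
s=eyes.grab_frame("scene")
for n in("lid","lid_tab"):
    for r in eyes.trace("scene",n)[:1]:
        c=cloud(s,r["mask"]);print(n,r["conf"],r["box"],np.percentile(c,[1,50,99],axis=0));top=c[c[:,2]>np.percentile(c[:,2],97)];print(top.mean(0))
    for r in eyes.place_of("scene",n)[:1]:print(n,r["uv"],world(s,*r["uv"]))
c=cloud(s,np.ones((400,640),bool));k=(c[:,0]>.63)&(c[:,0]<.95)&(abs(c[:,1])<.15)&(c[:,2]>.2)&(c[:,2]<.7);print("obst",k.sum(),np.percentile(c[k],[0,5,50,100],axis=0) if k.sum() else "")
E
python3 go.py 0.658 0.0255 0.36 94.7
```

```text
yellow 43476 [[0.414 0.034 0.871]
 [0.457 0.096 0.897]
 [0.504 0.166 0.928]]
lid 0.96 [304.3, 98.5, 341.8, 173.5] [[ 0.558 -0.429 -0.   ]
 [ 0.587  0.021  0.204]
 [ 0.836  0.088  0.289]]
[0.611 0.02  0.287]
t 7.8 pos [0.4445 0.0094 0.24  ] yaw 134.85 tilt z [-0.002  0.    -1.   ] j [-0.15  0.14 -0.46  0.98 -0.    0.64]
shift mm [-138.9  162.5 -120.5] turn [-0.12 -0.08 40.15] F [-0.   0.4 -0.3] gap 0.0719 0.0Traceback (most recent call last):
  File "<stdin>", line 10, in <module>
ValueError: it knows: bowl_floor, chopper, dial_grip, dial_pointer, garlic, lid_hinge, lid_tab, lime, onion
```

```bash
python3 -m jog '[[[0,0,-0.03,0,0,4],[0,0,-0.07,0,0,10],[0,0,-0.105,0,0,16],[0,0,-0.122,0,0,22],[0,0,-0.122,0,0,28],[0,0,-0.122,0,0,34],[0,0,-0.122,0,0,40]]]' 0 | head -2
python3 - <<'E'
from h import *
np.set_printoptions(precision=3,suppress=True)
for n in("scene","wrist"):
    s=eyes.grab_frame(n)
    c=cloud(s,np.ones((400,640),bool));k=(c[:,0]>.64)&(c[:,0]<1.1)&(abs(c[:,1])<.15)&(c[:,2]>.1)&(c[:,2]<.8);print("obst",k.sum(),np.percentile(c[k],[0,5,50,100],axis=0) if k.sum() else "")
E
python3 go.py 0.658 0.0255 0.36 94.7
```

```text
t: 8.38
position: [0.4452, 0.0093, 0.3629]
obst 0 
obst 0 
t 8.4833 pos [0.4449 0.0093 0.3625] yaw 94.87 tilt z [-0.001  0.    -1.   ] j [-0.15  0.07 -0.21  1.29  0.    1.34]
shift mm [ -2.  213.7   2.2] turn [-0.08 -0.02  0.17] F [ 0.1 -0.3  0.5] gap 0.0005 0.0
```

```bash
python3 -m jog '[[[0,0.03,0,0,0,0],[0,0.07,0,0,0,0],[0,0.11,0,0,0,0],[0,0.15,0,0,0,0],[-0.001,0.19,0,0,0,0],[-0.002,0.214,0,0,0,0],[-0.002,0.214,0.02,0,0,0],[-0.002,0.214,0.05,0,0,0],[-0.002,0.214,0.075,0,0,0],[-0.002,0.214,0.083,0,0,0],[-0.002,0.214,0.083,0,0,0]]]'
python3 go.py 0.52 0.014 0.28 94.7
```

```text
t: 9.4
position: [0.6566, 0.0256, 0.2767]
eef_rot: [0.676, 0.737, -0.002, -0.003]
ft_force: [0.6, 0.5, -0.1]
finger_gap: 0.0002
finger_force: 0.0
t 9.4 pos [0.6566 0.0256 0.2767] yaw 94.95 tilt z [-0.007  0.    -1.   ] j [-0.07  0.52  0.19  1.25  0.    1.41]
shift mm [   0.3 -137.1   -2.4] turn [-0.37 -0.06  0.25] F [ 0.6  0.5 -0.1] gap 0.0002 0.0
```

```bash
python3 -m jog '[[[0,-0.008,0,0,0,0],[0,-0.018,0,0,0,0],[0,-0.03,0,0,0,0],[0,-0.042,0,0,0,0],[0,-0.054,0,0,0,0],[0,-0.066,0,0,0,0],[0,-0.078,0,0,0,0],[0,-0.09,0,0,0,0],[0,-0.102,0,0,0,0],[0,-0.114,0,0,0,0],[0,-0.126,0,0,0,0],[0,-0.136,0,0,0,0]]]'
python3 -m jog '[[[0,-0.012,0,0,0,0],[0,-0.02,0,0,0,0],[0,-0.02,0,0,0,0],[0,-0.02,0,0,0,0]]]' | sed -n 2,4p
python3 - <<'E'
from h import *
np.set_printoptions(precision=3,suppress=True)
s=eyes.grab_frame("scene");save(s,"s2.png")
for r in eyes.place_of("scene","lid_tab")[:1]:print(r["conf"],r["uv"],world(s,*r["uv"]),atz(s,*r["uv"],.12))
E
```

```text
t: 10.4
position: [0.5229, 0.0138, 0.2825]
eef_rot: [0.676, 0.737, 0.001, 0.001]
ft_force: [0.9, -0.2, 0.3]
finger_gap: 0.0
finger_force: 0.0
position: [0.5035, 0.0121, 0.2816]
eef_rot: [0.676, 0.737, 0.001, 0.001]
ft_force: [-0.1, 0.3, 0.4]
0.94 [391.9, 187.0] [0.388 0.015 0.121] [0.388 0.013 0.12 ]
```

View pics/s2.png

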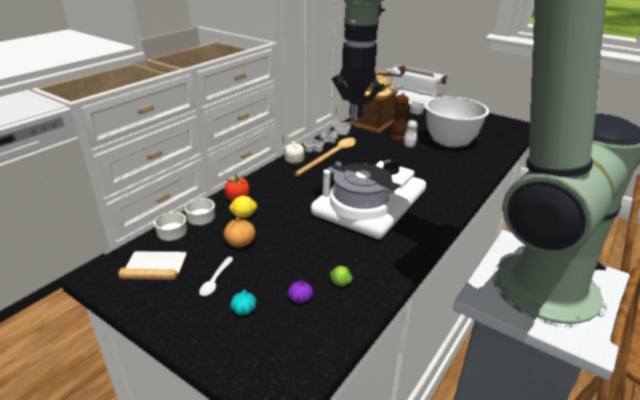

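The lid is shut: its tab at (392,187) measures z = 0.121, against 0.120 expected. Next I go above the dial, turned so that the wrist has room for the clockwise twist.

```bash
python3 go.py 0.46 -0.153 0.25 94.7; python3 -m jog '[[[-0.02,-0.003,0,0,0,-7],[-0.05,-0.01,0,0,0,-14],[-0.085,-0.02,0,0,0,-21],[-0.12,-0.03,0,0,0,-28],[-0.15,-0.045,0.005,0,0,-35],[-0.16,-0.056,0.015,0,0,-42],[-0.161,-0.056,0.025,0,0,-49],[-0.161,-0.056,0.03,0,0,-56],[-0.161,-0.056,0.03,0,0,-63],[-0.161,-0.056,0.03,0,0,-70],[-0.161,-0.056,0.03,0,0,-77],[-0.161,-0.056,0.03,0,0,-84]]]' 0.03 | head -2
python3 -m jog '[[[0,0,0,0,0,-7],[0,0,0,0,0,-14],[0,0,0,0,0,-21],[0,0,0,0,0,-28],[0,0,0,0,0,-35],[0,0,0,0,0,-42],[0,0,0,0,0,-49],[0,0,0,0,0,-56],[0,0,0,0,0,-63],[0,0,0,0,0,-66],[0,0,0,0,0,-66]]]' | head -2
python3 go.py 0.478 -0.153 0.25 -115.3 w4 dial_grip:.088 dial_pointer:.098 lid_tab:.12
python3 - <<'E'
from h import *
f=eyes.grab_frame("wrist");c=cloud(f,np.ones((400,640),bool))
k=(c[:,2]>.094)&(c[:,2]<.102)&(np.hypot(c[:,0]-.48,c[:,1]+.153)<.04);q=c[k,:2].astype(np.float32)
print(len(q),cv2.minAreaRect(q),np.median(c[k,2]))
E
```

```text
t 10.8333 pos [0.5037 0.0122 0.2809] yaw 94.87 tilt z [ 0.002 -0.    -1.   ] j [-0.12  0.22 -0.25  1.1   0.    1.36]
shift mm [-160.8  -57.6   30.9] turn [0.09 0.01 0.17] F [-0.3 -0.8 -0.3] gap 0.0001 0.0
t: 11.83
position: [0.4613, -0.1532, 0.2502]
t: 12.75
position: [0.4613, -0.1532, 0.2502]
t 12.75 pos [ 0.4613 -0.1532  0.2502] yaw -115.5 tilt z [ 0. -0. -1.] j [-0.47  0.2  -0.34  1.02  0.   -1.6 ]
shift mm [ -7.3 -15.    0.2] turn [-0.01  0.   -0.2 ] F [-0.8  0.1  0. ] gap 0.0301 0.0
dial_grip 0.67 [308.3 195. ] [ 0.4746 -0.1454  0.088 ]
 mask 0.88 [281.1, 165.6, 328.8, 218.4] [[0.4532, -0.1721, 0.0744], [0.4742, -0.1519, 0.0767], [0.497, -0.1286, 0.0992]]
dial_pointer 0.7 [297.9 216.2] [ 0.4909 -0.1336  0.098 ]
 mask 0.91 [283.0, 161.6, 331.6, 218.8] [[0.4534, -0.1724, 0.0739], [0.4745, -0.1519, 0.0766], [0.4974, -0.1283, 0.0991]]
 mask 0.54 [203.6, 96.9, 468.3, 390.3] [[0.3816, -0.1965, 0.0344], [0.4749, -0.102, 0.0627], [0.5769, 0.0159, 0.1254]]
lid_tab 0.7 [460.5 303.3] [0.3866 0.0041 0.12  ]
lid_tab 0.25 [338.6 238.1] [ 0.4629 -0.1066  0.12  ]
 mask 0.91 [293.5, 270.4, 471.5, 388.7] [[0.3835, -0.0632, 0.1133], [0.4956, -0.0239, 0.1204], [0.546, 0.0705, 0.1268]]
638 ((0.4755842089653015, -0.14981110394001007), (0.047540973871946335, 0.011986537836492062), 50.62397003173828) 0.09784650388312209
```

View pics/w4.png

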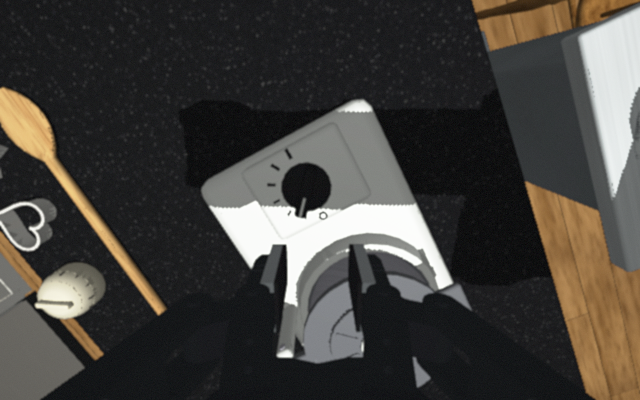

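The lid is shut in this view. The dial is at (305,186) with the circle at (323,215) and the pointer near (303,210). The bar fit gives 47.5 x 12 mm at a yaw of 50.6°. I still need the chopper's yaw and the tick directions to identify the click.

```bash
python3 - <<'E'
from h import *
f=eyes.grab_frame("wrist");c=cloud(f,np.ones((400,640),bool))
k=(c[:,2]>.094)&(c[:,2]<.102)&(np.hypot(c[:,0]-.476,c[:,1]+.15)<.04);q=c[k,:2].astype(np.float32)
print("bar w",cv2.minAreaRect(q))
for cam in("wrist","top"):
    g=eyes.grab_frame(cam);c=cloud(g,np.ones((400,640),bool))
    k=(abs(c[:,2]-.045)<.004)&(np.hypot(c[:,0]-.475,c[:,1]+.06)<.2)
    print(cam,"deck",k.sum(),cv2.minAreaRect(c[k,:2].astype(np.float32)))
    k=(abs(c[:,2]-.066)<.003)&(np.hypot(c[:,0]-.475,c[:,1]+.15)<.075)
    print(cam,"pod",k.sum(),cv2.minAreaRect(c[k,:2].astype(np.float32)))
    if cam=="top":
        k=(c[:,2]>.094)&(c[:,2]<.102)&(np.hypot(c[:,0]-.476,c[:,1]+.15)<.04);print("bar",k.sum(),cv2.minAreaRect(c[k,:2].astype(np.float32)))
# rectified map of pod plane, 0.25 mm/px, up=+x, left=+y
H=np.zeros((400,400,2),np.float32)
for i in range(400):
    X=np.stack([np.full(400,.476+(200-i)*.00025),-.15+(200-np.arange(400))*.00025,np.full(400,.066)],1)
    p=(X@f["R"].T+f["t"])@f["camera_matrix"].T;H[i]=p[:,:2]/p[:,2:]
r=cv2.remap(f["pixels"],H[...,0],H[...,1],cv2.INTER_CUBIC)
r=cv2.resize(r,(600,600));cv2.imwrite("pics/rect.png",np.clip(r[:,:,::-1].astype(float)*1.4,0,255))
E
```

```text
bar w ((0.4757192134857178, -0.14961999654769897), (0.04777096211910248, 0.012035947293043137), 50.72647476196289)
wrist deck 13569 ((0.4821758568286896, -0.07578929513692856), (0.20208942890167236, 0.23979738354682922), 2.663003444671631)
wrist pod 6212 ((0.4756990075111389, -0.1500837802886963), (0.10744818300008774, 0.08350607007741928), 2.7015793323516846)
top deck 2323 ((0.4813620448112488, -0.05275125801563263), (0.20153458416461945, 0.2871975600719452), 2.7080116271972656)
top pod 646 ((0.47532594203948975, -0.15098071098327637), (0.10693036764860153, 0.08413063734769821), 1.5641952753067017)
bar 76 ((0.47633764147758484, -0.15080012381076813), (0.04655684903264046, 0.012219189666211605), 50.14419174194336)[ WARN:0@3.519] global loadsave.cpp:1063 imwrite_ Unsupported depth image for selected encoder is fallbacked to CV_8U.
```

View pics/rect.png

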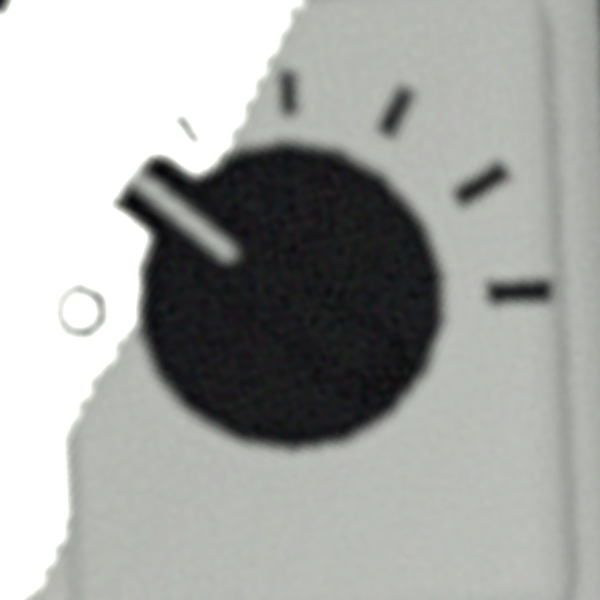

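The chopper's yaw is 2.7° (deck and pod fits agree). The printed circle and ticks 2–6 fit it, with tick 1 hidden under the pointer. The bar stands at about 38–40°, roughly 12° past tick 1. The fourth tick means a bar yaw of -27.3°, so 78° clockwise. I'll grip the bar now.

```bash
python3 go.py 0.4758 -0.1500 0.094 -129.4
```

```text
t 13.3 pos [ 0.4606 -0.1529  0.2503] yaw -115.57 tilt z [ 0. -0. -1.] j [-0.47  0.2  -0.35  1.02  0.   -1.6 ]
shift mm [ -9.2 -12.4 156.3] turn [-0.    0.   13.83] F [ 0.1 -0.6 -0.1] gap 0.0301 0.0
```

```bash
python3 -m jog '[[[-0.003,-0.004,0.02,0,0,5],[-0.009,-0.012,0.05,0,0,10],[-0.009,-0.012,0.085,0,0,13.8],[-0.009,-0.012,0.115,0,0,13.8],[-0.009,-0.012,0.138,0,0,13.8],[-0.009,-0.012,0.15,0,0,13.8],[-0.009,-0.012,0.156,0,0,13.8],[-0.009,-0.012,0.156,0,0,13.8]]]' 0.03 20; python3 -m jog '[[[0,0,0,0,0,0],[0,0,0,0,0,0],[0,0,0,0,0,0],[0,0,0,0,0,0]]]' 0 20;python3 go.py 0.4758 -0.1500 0.094 -129.4
```

```text
t: 13.97
position: [0.4745, -0.1496, 0.0931]
eef_rot: [-0.428, 0.904, 0.001, -0.001]
ft_force: [-0.1, -0.7, 0.4]
finger_gap: 0.0298
finger_force: 0.0
t: 14.3
position: [0.4759, -0.1502, 0.0953]
eef_rot: [-0.428, 0.904, -0.001, 0.001]
ft_force: [-1.2, 1.1, 2.0]
finger_gap: 0.0115
finger_force: 25.6
t 14.3 pos [ 0.4759 -0.1502  0.0953] yaw -129.36 tilt z [ 0.001 -0.001 -1.   ] j [-0.45  0.39 -0.53  0.65  0.   -1.34]
shift mm [-0.1  0.2  1.3] turn [-0.08  0.03  0.04] F [-1.2  1.1  2. ] gap 0.0115 25.6
```

```bash
python3 -m jog '[[[0,0,0,0,0,5],[0,0,0,0,0,12],[0,0,0,0,0,19],[0,0,0,0,0,26],[0,0,0,0,0,33],[0,0,0,0,0,40],[0,0,0,0,0,47],[0,0,0,0,0,54],[0,0,0,0,0,61],[0,0,0,0,0,68],[0,0,0,0,0,74],[0,0,0,0,0,78]]]' 0 30; python3 -m jog '[[[0,0,0,0,0,0],[0,0,0,0,0,0]]]';python3 - <<'E'
from h import *
print(env.get_obs()["ft_torque"])
E
python3 go.py 0.4758 -0.1500 0.094 152.7
```

```text
t: 15.3
position: [0.476, -0.1511, 0.0953]
eef_rot: [0.239, 0.971, -0.001, 0.001]
ft_force: [-1.1, -1.5, 0.9]
finger_gap: 0.011
finger_force: 30.6
t: 15.47
position: [0.476, -0.1511, 0.0953]
eef_rot: [0.236, 0.972, -0.001, 0.001]
ft_force: [-2.1, -2.1, 6.8]
finger_gap: 0.0111
finger_force: 31.1
[-0.58314903  0.46495422 -0.04626338]
t 15.4667 pos [ 0.476  -0.1511  0.0953] yaw 152.72 tilt z [ 0.001 -0.003 -1.   ] j [-0.45  0.39 -0.53  0.65 -0.    0.02]
shift mm [0.7 0.9 1.3] turn [-0.09  0.14  0.02] F [-2.1 -2.1  6.8] gap 0.0111 31.1
```

Tool yaw is 152.7°, on target. I'll release, rise and measure the bar.

```bash
python3 -m jog '[[[0,0,0,0,0,0],[0,0,0,0,0,0],[0,0,0,0,0,0],[0,0,-0.02,0,0,0],[0,0,-0.05,0,0,0],[0,0,-0.09,0,0,0],[0.02,0,-0.13,0,0,0],[0.05,0,-0.155,0,0,0],[0.05,0,-0.155,0,0,0]]]' 0.035 | head -2
cat > bar.py <<'E'
from h import *
np.set_printoptions(precision=4,suppress=True)
for cam in("wrist","top"):
    f=eyes.grab_frame(cam);c=cloud(f,np.ones((400,640),bool))
    k=(c[:,2]>.094)&(c[:,2]<.102)&(np.hypot(c[:,0]-.476,c[:,1]+.15)<.04)
    if k.sum()>20: print(cam,k.sum(),cv2.minAreaRect(c[k,:2].astype(np.float32)))
    for r in eyes.place_of(cam,"dial_pointer")[:1]:print(r["conf"],atz(f,*r["uv"],.098))
    if cam=="top":
        for r in eyes.place_of(cam,"lid_tab")[:1]:print("tab",r["conf"],world(f,*r["uv"]))
    if cam=="wrist":
        H=np.zeros((400,400,2),np.float32)
        for i in range(400):
            X=np.stack([np.full(400,.476+(200-i)*.00025),-.15+(200-np.arange(400))*.00025,np.full(400,.066)],1)
            p=(X@f["R"].T+f["t"])@f["camera_matrix"].T;H[i]=p[:,:2]/p[:,2:]
        cv2.imwrite("pics/rect2.png",cv2.remap(f["pixels"],H[...,0],H[...,1],cv2.INTER_CUBIC)[:,:,::-1])
E
python3 bar.py; python3 go.py .476 -.15 .25 150
```

```text
t: 16.22
position: [0.4298, -0.1257, 0.2543]
wrist 574 ((0.4753032624721527, -0.14919471740722656), (0.011925616301596165, 0.04749862477183342), 62.426902770996094)
0.94 [ 0.4988 -0.1604  0.098 ]
0.69 [ 0.5029 -0.1601  0.098 ]
tab 0.89 [0.3894 0.0071 0.1175]
t 16.4667 pos [ 0.4309 -0.1269  0.2479] yaw 152.65 tilt z [-0.002  0.001 -1.   ] j [-0.45  0.14 -0.43  1.    0.    0.03]
shift mm [-50.6   0.2  -2.2] turn [ 0.01 -0.11  2.65] F [0.3 0.5 0.1] gap 0.0348 0.0
```

View pics/rect2.png

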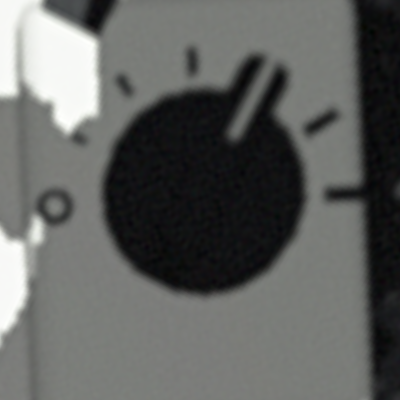

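The pointer at (265,75) covers tick 4, with ticks 1, 2, 3, 5 and 6 visible. The bar yaw is -27.6° against -27.3° wanted, the lid tab is still at shut height, and the robot is clear. Handing in.

```bash
python3 -c "
from rig import env
print(env.finish_job())"
```

```text
the job is handed in; nothing more can be done
None
```

The job is handed in: the garlic is in the bowl, the lid was shut next, and last the dial was turned to the fourth tick (pointer measured 0.3° off it); the onion and lime were not touched, and the run took about 16.5 s.

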